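Focus the label reader and present the notched glass plate to it

TASK

First turn the label reader's black focus knob clockwise until its white pointer is on the red mark. Then take the glass plate out of its stand, find its frosted, labelled end by the notched corner, and finish while still holding it, at rest, with the label facing up the slanting red aiming beam into the lens and the beam's end dot on the middle of the label; keep the fingers on the clear glass, off the label. Do not bump the reader's head and leave the bottle, vial and dish where they are.

Things in the scene. Friction and masses are not known exactly. Their poses are not given: they have to be found in the camera images.
- reader: Label reader, fixed: cream box 220 x 140 x 50 mm (its frame: origin on the bench, x -100 to +120, y +-70 mm, z up) with the focus knob on top at (-40, 0), a 22 mm mast at (95, 0) up to z = 330 mm and, from its top, a 16 mm bar at z = 315 mm running some 145 mm roughly along the reader's -y to the head. Its -x faces roughly to the robot.
- head: Camera head of the reader, cream cylinder 44 mm across, 54 mm long, fixed at (40, -157, 300) mm in the reader's frame. Origin at the lens; its z axis points from the label to the lens and on into the barrel: 45 degrees up, leaning 0.9 rad left (to +y) of the reader's +x. A thin red aiming beam (light, not solid) runs from the lens 150 mm along -z to a red end dot.
- aim (a point): The beam's red end dot, 150 mm in front of the lens, (-26, -240, 194) mm in the reader's frame: the label's middle belongs here, square to the beam (the plate's +y along the head's +z). The plate then leans at 45 degrees; held by its upper long edge, the gripper tilts 45 degrees from straight down, fingers pointing below the lens.
- focus (a joint): Focus knob on the reader: vertical axis, light friction (0.03 N m), stays where it is left; in rad, grows clockwise seen from above, 0 to 2.6; starts between 0.1 and 0.85. At 0 the white pointer points along the reader's -x. The red mark is at 1.5 rad.
- focus_grip (a point): Point on the knob's axis at the height to grip, 82.5 mm above the bench. The knob: black disc 44 mm across with a bar 42 mm long, 14 mm wide; its top is 7 mm above this point, its foot (top of the disc) 23 mm below. At joint value q the bar lies at angle -q (about world z) from the reader's x axis; a white line marks its pointer half.
- focus_mark (a point): The red index mark on the white dial under the knob, 37 mm from the knob's axis: where the pointer must point (focus = 1.5).
- plate: Glass plate 110 x 8 x 55 mm (x, y, z), 110 g, upright on a long edge in the stand; origin at its underside's centre, 6 mm above the bench; z up. x from 19 to 55 mm is frosted white, the rest clear greenish. An 11 mm notch is cut in the frosted end's upper corner (+x, +z). Notch seen at the upper left: the label (+y face) faces you. It may face towards or away from the robot.
- label (a point): The middle of the label, a yellow sticker 28 x 28 mm with dark blue bars, on the plate's +y face at (37, 4.5, 23) mm in the plate's frame. Keep the TCP at least 35 mm from it: grip the plate near its middle or on the clear side.
- notch (a point): Middle of the cut-out corner, at (49.5, 0, 49.5) mm in the plate's frame.
- stand: Fixed stand with a slot along its x, alike from both ends: flat pale foot 150 x 80 x 6 mm, blue fences to 20 mm above the bench either side of a slot 11 mm wide, 113 mm long; 41 mm of the plate stand clear above them. Origin under the foot's centre; the plate's x and y lie along the stand's.
- wash_bottle: Bystander: light blue bottle 64 mm across, 190 mm tall, origin under its centre.
- vial: Bystander: small amber vial 32 mm across, 62 mm tall, origin under its centre.
- dish: Bystander: aluminium weighing dish 68 mm across, 20 mm tall, origin under its centre.
Not all that is in view belongs to the job. There is more than one size of the stand; the one meant has the size given above. There is more than one size of the plate; the one meant has the size given above.

How it is judged (in metres and radians):
On the way, in this order (a step that is already met when the one before it is completed fails the run):
1. The focus knob's pointer is on the red mark (1.5 rad, within 0.12) while the plate still stands in its stand (value of joint focus between 1.38 and 1.62 rad and distance of plate from where it was at the start of the episode below 0.02 m), for 0.3 s.
2. The plate is lifted clear of the stand, in the fingers (height (world z) of plate above 0.04 m and contact force between plate and the fingers above 1 N and contact force between plate and stand below 0.1 N), for 0.2 s.
At the end, for the whole second after the job is handed in: The plate is held still in the fingers, touching neither reader nor stand; label middle within 20 mm of the beam's dot, label facing the lens (upward) within 14 degrees, TCP over 30 mm from the label's middle; focus knob within 0.12 rad of the mark (value of joint focus between 1.38 and 1.62 rad and distance between label and aim below 0.02 m and angle between the y axis of plate and the z axis of head, either way round below 0.25 rad and angle between plate's own y axis and vertical below 1.1 rad and distance between the grasp point and label above 0.03 m and contact force between plate and the fingers above 1 N and contact force between plate and reader below 0.1 N and contact force between plate and stand below 0.1 N and linear speed of plate below 0.02 m/s); the arm keeps its last pose, push and grip.
It fails at once if The reader's head is bumped (over 4 N) (contact force between head and anything else above 4 N).
It fails at once if A bystander is moved more than 30 mm (distance of any of wash_bottle, vial, dish from where it was at the start of the episode above 0.03 m).
It also fails if it takes over 61 s, if anything falls off the work surface, if the arm or the gripper's body presses on something with over 40 N, if the wrist force passes 120 N, or if a joint passes its speed limit or range.

ROBOT

A 7-joint arm with a two-finger parallel gripper is mounted at the origin on the work surface. World frame = base frame: x ahead of the robot, y to its left, z up, the work surface at z = 0. Lengths are in mm, angles in rad, forces in N, time in s.
With the tool pointing down it reaches from about 350 to 900 mm from the base axis. Payload 7.2 kg.
Tool frame: the origin (TCP) lies between the finger pads, 19 mm behind the fingertips; this is the grasp point; z points along the fingers, y is the line along which they close (so a half turn about z gives the same grasp; the last joint's range is limited). The gripper opens to 85 mm and grips with 20 to 120 N. Pads are 22 mm wide; open, the fingers measure 114 mm over their backs; the gripper's body (76 mm by 85 mm) begins 54 mm behind the grasp point. The pads swing forward as they close: fully open they stand 13 mm farther back than shut.
Start: joints at [1.141, 0.411, -0.013, 1.596, 0.006, 1.134, -0.082], TCP at [221.212, -584.545, 249.997] pointing down, gripper open.
Joint ranges: [-2.95, 2.95], [-0.29, 1.99], [-1.47, 1.44], [0.14, 2.54], [-1.03, 4.17], [0.13, 1.85], [-2.86, 2.86]. Speed limits (rad/s): [2.39, 2.39, 3.01, 3.01, 3.14, 3.14, 3.14].

INTERFACE

Orientations are given as a rotation vector (axis times angle).
In Python, from plant import telemetry, viewer, workorder gives the robot as it stands.
- The arm moves only by the tool servo_tool, never from a script. Its arguments are lists of equal length, an entry for each row: "translation": the shift along the world's x, y, z in cm, a list of three; "roll": the turn about the world's z in rad. In form: {"translation": [[x, y, z], ...], "roll": [roll, ...]}. A call has 1 to 12 rows; each row is the pose to reach, as a shift and turn from the pose commanded when the call began; what a row does not reach only later rows make up. A row lasts 1/8 s, in which the tool goes at most 62.5 mm and 10.7 degrees, less where a joint would pass 70% of its speed; a pose out of reach is approached as far as the arm can. A call with a gripper value outside its range is refused whole. "fingers" is the finger opening in cm, from 0 to 8.54, set as the call begins (left out, the last holds). The fingers move at their own pace and stop on an object; the grip force is fixed at half the most. Time passes only in rows, so rows that repeat a pose let the fingers close. It gives the time, the measured TCP pose, the force, the opening and the grip force at its end, in the units of the state.
- telemetry.state(): the state, without advancing time (a new reading comes with each control period).
- viewer.get_image(name): name is "side" or "top"; returns a dict with "color" (384x512x3 uint8, red, green, blue), "z_map" (384x512 float32, mm along the optical axis (not along the pixel's ray), 0 where there is no reading), "fovy" (degrees; the focal length in pixels is half the picture's height over the tangent of half this angle, whatever the lens; pixels are square), "cx", "cy" (the principal point, pixels), "xyz" and "rotation" of the camera in the world. Camera axes: x right, y up, looking along -z (the intrinsics and any distortion apply to the point x, -y, -z); pixel columns grow to the right and rows downward; lengths in mm; the calibration is good to about 2 mm. A picture is of the moment at which its call begins.
- workorder.job_done(): hands the job in; it is judged then, once.
The state is a dict: "time": time; "joint_pos": joint angles; "qvel": joint speeds; "joint_torque": joint torques, N m; "eef_pos": TCP position; "tcp_rot": TCP orientation; "wrist_force": force on the tool from outside, world axes, zero at the start; "wrist_torque": the same for the moment, N m; "opening": opening from 0.0 (shut) to 1.0 (fully open); "finger_force": force on a finger pad.
Only numpy, scipy, OpenCV 4.12 (cv2) and the standard library are available. Lean on these libraries where they do the work, as an engineer would, in place of code of your own. Each camera call takes 0.05 s, during which the arm holds its last target. There are 200 camera calls.

## Working session

There is one attempt and no reset: what is moved stays moved. The work goes in short steps, Python scripts to look and compute and a tool call to move; the robot and the scene stay as the last step left them, time stands still between calls to the robot, and variables do not carry over. Pictures are saved under pics/ and viewed, at most 10 in all, crops included, and the job is handed in when it is done.

Besides the shell and the picture viewer there is one more tool, called after "Request:" as a command line: name --pt "numbers of a row" for each row, then --argument value for the rest. servo_tool: Moves the arm, as the interface text tells. Its arguments: {"type":"object","properties":{"translation":{"type":"array"},"roll":{"type":"array"},"fingers":{"type":"number"}},"required":["translation","roll"]}

```bash
ls; mkdir -p pics
cat > h.py <<'E'
import numpy as np,cv2
from plant import telemetry, viewer, workorder
def snap(n,f):
    d=viewer.get_image(n); np.savez(f'pics/{f}.npz',**d); cv2.imwrite(f'pics/{f}.png',d['color'][...,::-1]); return d
def load(f): return np.load(f'pics/{f}.npz',allow_pickle=True)
def K(d):
    h=d['color'].shape[0]; return h/2/np.tan(np.radians(float(d['fovy']))/2)
def ray(d,u,v):
    f=K(d); r=np.array([(u-d['cx'])/f,-(v-d['cy'])/f,-1.]); return np.array(d['xyz'],float),R(d)@r
def R(d):
    r=np.array(d['rotation'],float)
    return r if r.shape==(3,3) else cv2.Rodrigues(r)[0]
def onz(d,u,v,z):
    o,r=ray(d,u,v); return o+r*(z-o[2])/r[2]
def pt(d,u,v):
    o,r=ray(d,u,v); return o+r*d['z_map'][int(v),int(u)]
def proj(d,p):
    c=R(d).T@(np.array(p,float)-d['xyz']); f=K(d); return d['cx']-f*c[0]/c[2], d['cy']+f*c[1]/c[2]
def two(d1,p1,d2,p2):
    o1,a=ray(d1,*p1);o2,b=ray(d2,*p2);a=a/np.linalg.norm(a);b=b/np.linalg.norm(b)
    s=np.linalg.lstsq(np.c_[a,-b],o2-o1,rcond=None)[0];q1=o1+s[0]*a;q2=o2+s[1]*b
    return (q1+q2)/2,np.linalg.norm(q1-q2)
E
python3 - <<'E'
from h import *
print(telemetry.state())
for n in('side','top'):
    d=snap(n,n+'0'); print({k:v for k,v in d.items() if k not in('color','z_map')})
E
```

```text
pics
{'time': 0.0, 'joint_pos': array([ 1.14080373,  0.411903  , -0.01273797,  1.5970331 ,  0.00559101,
        1.13434109, -0.08220675]), 'qvel': array([ 8.91893040e-04,  3.31005446e-04, -4.92924418e-04,  2.98906371e-04,
        1.17937565e-03, -5.92833606e-05,  1.14288686e-03]), 'joint_torque': array([ 2.50342482e-04, -6.00622559e+01,  6.82547428e-01, -2.99412167e+01,
        1.39647929e-02,  1.05855701e-02,  2.07795023e-05]), 'eef_pos': array([ 221.03057679, -584.103756  ,  249.15547603]), 'tcp_rot': array([-3.08874469e+00, -5.64978351e-01,  6.17742056e-04]), 'wrist_force': array([ 0.19311767, -0.32166484, -1.09021685]), 'wrist_torque': array([-0.02643551,  0.0157974 ,  0.04204961]), 'finger_force': 0.0, 'opening': 0.9965479116718896}
{'fovy': 56.16156733068385, 'cx': 257.10201514863064, 'cy': 195.57433435407597, 'xyz': array([263.36059504, 502.39434557, 987.43668143]), 'rotation': array([ 0.16461872, -0.93210664, -2.61252235])}
{'fovy': 42.7298232595156, 'cx': 257.7114273872716, 'cy': 200.5698313486334, 'xyz': array([ 195.15010623, -112.59757987, 1767.96857689]), 'rotation': array([ 0.15255313, -0.16643098, -1.60373291])}
```

View pics/side0.png

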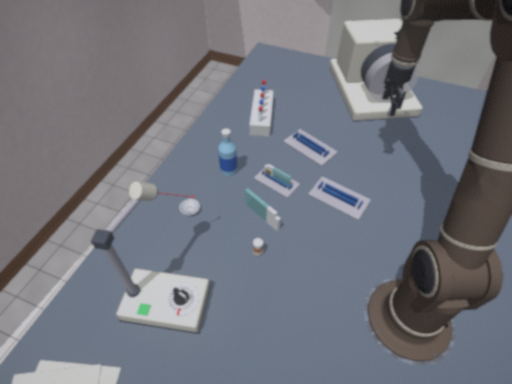

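View pics/top0.png

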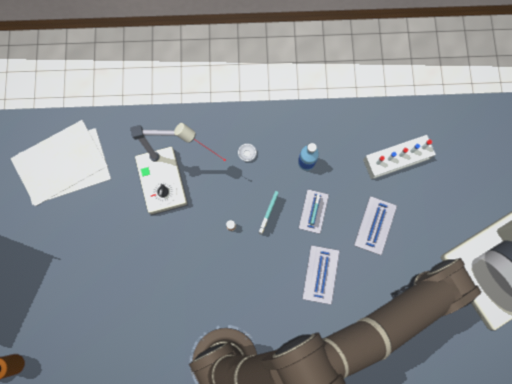

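Run:
```python
import cv2,numpy as np
a=cv2.imread('pics/side0.png')[150:260,210:320]; b=cv2.imread('pics/top0.png')[170:250,220:340]
a=cv2.resize(a,(390,390),interpolation=cv2.INTER_CUBIC);b=cv2.resize(b,(400,267),interpolation=cv2.INTER_CUBIC)
c=np.zeros((390,800,3),np.uint8);c[:,:390]=a;c[:267,400:]=b;cv2.imwrite('pics/c1.png',c)
from h import *
t=load('top0')
for n,p,q in [('A',(321,248),(320,302)),('B',(305,192),(302,228)),('C',(371,198),(360,248)),('plate',(276,193),(262,232)),('pB',(317,195),(311,227))]:
    print(n,pt(t,*p),pt(t,*q),np.linalg.norm(pt(t,*p)-pt(t,*q)))
```

```text
A [ 373.04864699 -355.91844253    5.58029954] [ 183.32955743 -340.11431644    4.52254895] 190.37915374488392
B [ 582.08747128 -310.93132351    1.8665779 ] [ 448.47128686 -291.98690387    3.56737468] 134.96321159257278
C [ 548.49111523 -550.42732145   10.22383459] [ 369.3382774  -500.11999459  -12.34144258] 187.4453471604534
plate [ 566.5121686  -200.10748244   74.40588195] [ 436.20134201 -145.84560399   27.25986432] 148.82207483545537
pB [ 558.47554249 -347.59934012   51.98112199] [ 448.76082802 -323.12497312   18.08552204] 117.41049743032538
```

View pics/c1.png

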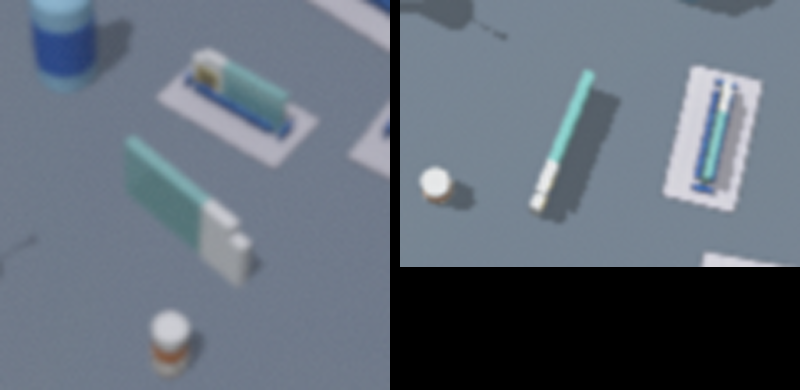

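Run:
```python
import cv2,numpy as np
a=cv2.imread('pics/side0.png')[260:340,110:220]; b=cv2.imread('pics/top0.png')[140:220,125:195]
a=cv2.resize(a,(440,320),interpolation=cv2.INTER_CUBIC);b=cv2.resize(b,(350,400),interpolation=cv2.INTER_CUBIC)
c=np.zeros((400,800,3),np.uint8);c[:320,:440]=a;c[:,450:]=b;cv2.imwrite('pics/c2.png',c)
```

```text
(no output)
```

View pics/c2.png

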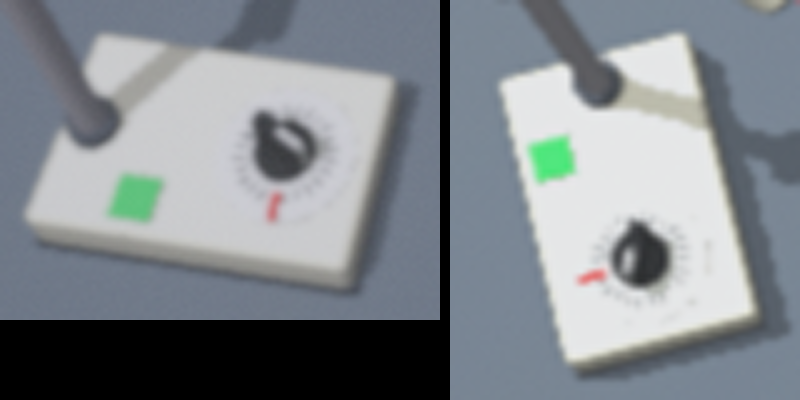

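```bash
cat >> h.py <<'E'
def cloud(d):
    h,w=d['z_map'].shape; v,u=np.mgrid[:h,:w]; f=K(d); z=d['z_map']
    c=np.stack([(u-d['cx'])/f,-(v-d['cy'])/f,-np.ones_like(u,float)],-1)*z[...,None]
    return c@R(d).T+np.array(d['xyz'],float)
E
python3 - <<'E'
from h import *
for n in('side0','top0'):
    d=load(n);P=cloud(d);col=d['color'].astype(int)
    c0=pt(d,*((162,190) if n=='top0' else (180,297)))
    print(n,'knob',c0)
    near=(np.hypot(P[...,0]-c0[0],P[...,1]-c0[1])<220)&(d['z_map']>0)
    m=near&(P[...,2]>44)&(P[...,2]<56)&(col.min(-1)>120)
    m=cv2.morphologyEx(m.astype(np.uint8),cv2.MORPH_OPEN,np.ones((3,3)))>0
    r=cv2.minAreaRect(P[m][:,:2].astype(np.float32));print('box',r,np.median(P[m][:,2]))
    print(cv2.boxPoints(r))
    k=near&(np.hypot(P[...,0]-c0[0],P[...,1]-c0[1])<40)&(P[...,2]>57)
    q=P[k];print(len(q),q.mean(0),q.max(0)); 
    b=P[k&(P[...,2]>80)]; print(np.round(np.c_[b,col[k&(P[...,2]>80)]],0))
    # stand/plate
    hb=near&(P[...,2]>250);print('high',P[hb].mean(0) if hb.any() else None)
    red=(col[...,0]>140)&(col[...,1]<90)&(col[...,2]<90); vv,uu=np.where(red)
    for U,V in zip(uu,vv):
        p=P[V,U]
        if near[V,U]and abs(p[2]-50)<8: print('mark',U,V,np.round(onz(d,U,V,50.5)))
E
```

```text
side0 knob [589.10097196 210.06292871  78.28600548]
box ((642.2481079101562, 214.23146057128906), (219.54283142089844, 140.3427734375), 13.045360565185547) 50.24630542229454
[[519.47046  257.814   ]
 [551.1489   121.093216]
 [765.02576  170.64893 ]
 [733.3473   307.3697  ]]
212 [591.79110463 206.55074204  73.52693966] [614.45628042 224.36162778  93.45658523]
[[612. 193.  87. 155. 156. 162.]
 [610. 192.  87. 159. 160. 166.]
 [612. 198.  90. 127. 129. 135.]
 [610. 197.  89. 105. 106. 111.]
 [607. 196.  91. 110. 112. 118.]
 [605. 195.  90. 129. 130. 136.]
 [611. 200.  89.  94.  94. 100.]
 [607. 200.  93.  77.  79.  82.]
 [606. 198.  90.  77.  79.  84.]
 [604. 197.  88.  92.  94.  99.]
 [601. 196.  89. 119. 120. 126.]
 [598. 195.  90. 147. 149. 155.]
 [613. 203.  87. 121. 122. 127.]
 [610. 202.  88.  81.  83.  87.]
 [607. 202.  90.  65.  67.  72.]
 [604. 201.  91.  64.  68.  72.]
 [601. 200.  91.  72.  74.  78.]
 [599. 199.  91.  88.  89.  94.]
 [597. 198.  91. 112. 113. 119.]
 [594. 197.  90. 119. 121. 125.]
 [612. 205.  86. 122. 123. 128.]
 [608. 205.  89.  79.  80.  85.]
 [606. 203.  
[... 3597 characters left out ...]
 211.  85. 116. 117. 120.]
 [584. 205.  97. 181. 183. 185.]
 [587. 203.  86. 150. 153. 154.]
 [587. 200.  84.  87.  89.  90.]
 [583. 210.  87. 124. 125. 128.]
 [581. 206.  93. 176. 178. 179.]
 [582. 203.  91. 139. 140. 142.]
 [582. 199.  89.  76.  78.  79.]
 [579. 213.  91.  97.  99. 101.]
 [579. 210.  91. 133. 135. 137.]
 [577. 205.  95. 163. 165. 167.]
 [580. 204.  85. 122. 124. 125.]
 [576. 214.  85. 124. 126. 128.]
 [575. 209.  92. 127. 129. 130.]
 [575. 206.  91. 131. 133. 135.]
 [575. 203.  88.  95.  97.  99.]
 [577. 201.  82.  55.  58.  59.]
 [571. 209.  91. 119. 120. 122.]
 [572. 206.  90.  98. 100. 101.]
 [572. 203.  89.  73.  76.  76.]]
high [714.90157473 147.30195146 324.68179392]
```

Request:
servo_tool --pt "37.1 78.8 0" --pt "37.1 78.8 0" --pt "37.1 78.8 0" --pt "37.1 78.8 0" --pt "37.1 78.8 0" --pt "37.1 78.8 0" --pt "37.1 78.8 0" --pt "37.1 78.8 0" --pt "37.1 78.8 0" --pt "37.1 78.8 0" --pt "37.1 78.8 0" --pt "37.1 78.8 0" --roll '[2.5,2.5,2.5,2.5,2.5,2.5,2.5,2.5,2.5,2.5,2.5,2.5]' --fingers 6

```text
time: 1.6
eef_pos: [541.3, 95.5, 249.8]
tcp_rot: [0.814, 3.034, -0.0]
wrist_force: [1.4, -0.3, 0.3]
opening: 0.704
finger_force: 0.0
```

Run:
```python
from h import *
for n in('side0','top0'):
    d=load(n);P=cloud(d);q=P[(np.hypot(P[...,0]-592,P[...,1]-204)<22)&(P[...,2]>85)][:,:2]
    c=q.mean(0);w,v=np.linalg.eigh(np.cov((q-c).T));a=np.arctan2(*v[::-1,1]);print(c,a)
```

```text
[592.16437631 203.58990514] 2.9226600903757958
[591.06635638 204.5018747 ] 2.9700069443729005
```

Request:
servo_tool --pt "5.0 10.8 0" --pt "5.0 10.8 0" --pt "5.0 10.8 -3" --pt "5.0 10.8 -6" --pt "5.0 10.8 -6" --roll '[0.32,0.32,0.32,0.32,0.32]'

```text
time: 2.22
eef_pos: [589.3, 201.2, 187.4]
tcp_rot: [-0.328, -3.12, 0.003]
wrist_force: [-0.2, -0.4, 0.1]
opening: 0.704
finger_force: 0.0
```

Request:
servo_tool --pt "0.1 0.2 -5" --pt "0.1 0.2 -8" --pt "0.1 0.2 -10" --pt "0.1 0.2 -10.5" --pt "0.1 0.2 -10.5" --pt "0.1 0.2 -10.5" --roll '[0.02,0.02,0.02,0.02,0.02,0.02]'

```text
time: 2.98
eef_pos: [592.4, 204.4, 86.4]
tcp_rot: [0.298, 3.126, 0.001]
wrist_force: [0.4, 0.8, -0.4]
opening: 0.701
finger_force: 0.0
```

Request:
servo_tool --pt "0 0 0" --pt "0 0 0" --pt "0 0 0" --pt "0 0 0" --pt "0 0 0" --pt "0 0 0" --roll '[0,0,0,0,0,0]' --fingers 0

```text
time: 3.72
eef_pos: [591.8, 204.7, 85.6]
tcp_rot: [0.297, 3.127, 0.001]
wrist_force: [-2.4, 1.4, 6.4]
opening: 0.151
finger_force: 60.8
```

Request:
servo_tool --pt "0 0 0" --pt "0 0 0" --pt "0 0 0" --pt "0 0 0" --pt "0 0 0" --pt "0 0 0" --pt "0 0 0" --pt "0 0 0" --pt "0 0 0" --pt "0 0 0" --pt "0 0 0" --roll '[-0.12,-0.24,-0.36,-0.48,-0.6,-0.72,-0.84,-0.96,-1.05,-1.09,-1.09]'

```text
time: 5.1
eef_pos: [594.2, 207.4, 85.7]
tcp_rot: [1.874, 2.52, 0.013]
wrist_force: [9.3, 9.7, -5.0]
opening: 0.146
finger_force: 59.6
```

Request:
servo_tool --pt "0 0 0" --pt "0 0 0" --pt "0 0 0" --pt "0 0 0" --pt "0 0 3" --pt "0 0 8" --roll '[0,0,0,0,0,0]' --fingers 6

```text
time: 5.85
eef_pos: [590.5, 203.3, 164.1]
tcp_rot: [-1.874, -2.518, 0.005]
wrist_force: [0.2, 1.3, -0.3]
opening: 0.7
finger_force: 0.0
```

Request:
servo_tool --pt "-2 -2 6" --pt "-6 -8 12" --pt "-10 -14 16" --pt "-14 -20 18" --pt "-18 -26 18" --pt "-22 -30 18" --pt "-26 -30 18" --pt "-32 -30 18" --pt "-38 -30 18" --pt "-44 -30 18" --pt "-50 -30 18" --pt "-50 -30 18" --roll '[0,0,0,0,0,0,0,0,0,0,0,0]'

```text
time: 7.35
eef_pos: [216.8, -101.8, 306.5]
tcp_rot: [-1.801, -2.448, -0.01]
wrist_force: [0.4, 0.7, -0.5]
opening: 0.7
finger_force: 0.0
```

Run:
```python
from h import *
s=telemetry.state();print(s['joint_pos'],s['eef_pos'],s['tcp_rot'])
d=snap('side','side1');t=snap('top','top1')
a=d['color'][260:340,110:220,::-1];b=t['color'][140:220,125:195,::-1]
a=cv2.resize(a,(440,320),interpolation=cv2.INTER_CUBIC);b=cv2.resize(b,(350,400),interpolation=cv2.INTER_CUBIC)
c=np.zeros((400,800,3),np.uint8);c[:320,:440]=a;c[:,450:]=b;cv2.imwrite('pics/c3.png',c)
```

```text
[ 0.96554474 -0.29249447 -0.49829834  2.19682575 -0.16517369  1.30791615
  0.84572665] [ 216.8323191  -101.79652845  306.49967459] [-1.80133047 -2.44834627 -0.0104445 ]
```

View pics/c3.png

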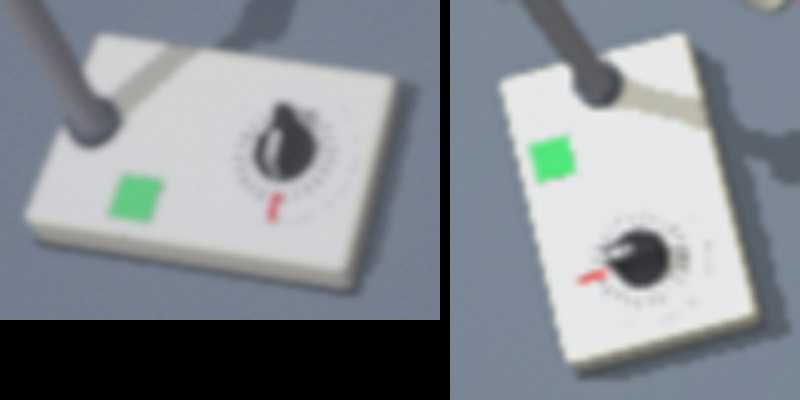

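Request:
servo_tool --pt "6 0 0" --pt "12 0 0" --pt "16 0 0" --pt "16 0 0" --roll '[0,0,0,0]'

```text
time: 7.95
eef_pos: [378.7, -102.7, 305.7]
tcp_rot: [-1.805, -2.442, -0.012]
wrist_force: [-1.0, -0.3, 0.4]
opening: 0.699
finger_force: 0.0
```

Run:
```python
from h import *
s=telemetry.state();print(s['joint_pos'],s['eef_pos'],s['tcp_rot'],np.linalg.norm(s['tcp_rot']))
for n in('side1','top1'):
    d=load(n);P=cloud(d);c=d['color'].astype(int);m=(np.hypot(P[...,0]-592,P[...,1]-204)<22)&(P[...,2]>85)
    q=P[m][:,:2];w=c[m].sum(1)>330
    k=q.mean(0);_,v=np.linalg.eigh(np.cov((q-k).T));a=np.arctan2(*v[::-1,1]);print(k,a,a-np.pi, 'q',0.22-a,'white',q[w].mean(0)-k)
```

```text
[ 0.89140358  0.06137248 -0.72299859  1.9346418  -0.01455028  1.25052007
  0.47053257] [ 378.73542835 -102.67199686  305.70372867] [-1.80518153 -2.44238753 -0.0123633 ] 3.037118710834415
[592.89672752 204.03857657] 1.869995405358721 -1.271597248231072 q -1.6499954053587211 white [1.14032601 2.99177129]
[591.82662568 204.79596731] 1.8644413978552388 -1.2771512557345543 q -1.6444413978552388 white [-2.26467054  9.31194087]
```

Run:
```python
from h import *
s=telemetry.state();M=cv2.Rodrigues(np.array(s['tcp_rot']))[0];print(np.round(M,3))
for n in('side0','top0'):
    d=load(n);P=cloud(d);c=d['color'].astype(int)
    m=(abs(P[...,0]-505)<110)&(abs(P[...,1]+330)<75)
    foot=m&(P[...,2]>1)&(P[...,2]<12)&(c.min(-1)>130)
    r=cv2.minAreaRect(P[foot][:,:2].astype(np.float32));print(n,'foot',r,P[foot][:,2].mean())
    # plate top from z>40
    for lo,hi in((30,70),(48,70)):
        q=P[m&(P[...,2]>lo)&(P[...,2]<hi)];r=cv2.minAreaRect(q[:,:2].astype(np.float32));k=q[:,:2].mean(0);_,v=np.linalg.eigh(np.cov((q[:,:2]-k).T))
        print('plate',len(q),k,np.arctan(v[1,1]/v[0,1]),r,np.percentile(q[:,2],[50,98]))
    y=m&(c[...,0]>100)&(c[...,1]>80)&(c[...,2]<c[...,0]-30);
    if y.any(): print('label',P[y].mean(0),y.sum())
```

```text
[[-0.29   0.954 -0.079]
 [ 0.953  0.295  0.069]
 [ 0.089 -0.055 -0.995]]
side0 foot ((515.1878051757812, -339.63134765625), (89.31216430664062, 161.89276123046875), 73.60894012451172) 5.8950901302682075
plate 210 [ 509.09858714 -334.85362884] -0.2731051378578534 ((510.5190734863281, -336.5111083984375), (13.484933853149414, 111.91619110107422), 74.78716278076172) [50.20070936 63.53509769]
plate 118 [ 508.36562631 -335.54256053] -0.2768207199965566 ((510.39825439453125, -336.9345397949219), (12.170947074890137, 111.90696716308594), 75.24552154541016) [58.02846696 63.67558891]
top0 foot ((510.15216064453125, -337.0026550292969), (85.24520111083984, 155.4518585205078), 73.72924041748047) 6.341545227953745
plate 84 [ 507.3026355 -334.8374287] -0.2708720867780265 ((509.96295166015625, -336.0093688964844), (8.555089950561523, 111.61823272705078), 74.35137939453125) [58.25941155 67.01341604]
plate 70 [ 506.38077575 -335.0236283 ] -0.2771346667241677 ((508.90966796875, -335.744873046875), (8.403082847595215, 109.45854187011719), 74.1946792602539) [59.68660621 67.23112944]
```

Request:
servo_tool --pt "3 -6 -4" --pt "6 -11 -8" --pt "8 -16 -10" --pt "11 -20 -12" --pt "12.2 -23.1 -14" --pt "12.2 -23.1 -18" --pt "12.2 -23.1 -20" --pt "12.2 -23.1 -20" --roll '[0.17,0.34,0.5,0.67,0.83,1.0,1.0,1.0]'

```text
time: 8.95
eef_pos: [497.3, -333.3, 105.2]
tcp_rot: [-0.42, -3.015, 0.067]
wrist_force: [1.3, -0.1, 0.4]
opening: 0.704
finger_force: 0.0
```

Run:
```python
from h import *
s=telemetry.state();M=cv2.Rodrigues(np.array(s['tcp_rot']))[0];print(np.round(M,3),s['eef_pos'],np.arctan2(M[1,1],M[0,1]),s['joint_pos'])
```

```text
[[-0.957  0.271 -0.102]
 [ 0.275  0.961 -0.03 ]
 [ 0.09  -0.057 -0.994]] [ 497.28989367 -333.29723317  105.24176389] 1.2963636573376167 [ 0.93485425  0.65891794 -0.67293729  1.70816057  0.5320615   1.04898047
  1.34245059]
```

Request:
servo_tool --pt "0.3 0 -3" --pt "0.3 0 -5" --pt "0.3 0 -6.1" --pt "0.3 0 -6.1" --pt "0.3 0 -6.1" --roll '[0,0,0,0,0]'

```text
time: 9.57
eef_pos: [501.9, -334.1, 45.9]
tcp_rot: [-0.417, -3.019, 0.068]
wrist_force: [0.3, -0.7, 0.4]
opening: 0.706
finger_force: 0.0
```

Request:
servo_tool --pt "0 0 0" --pt "0 0 0" --pt "0 0 0" --pt "0 0 0" --pt "0 0 0" --pt "0 0 0" --pt "0 0 0" --roll '[0,0,0,0,0,0,0]' --fingers 0

```text
time: 10.45
eef_pos: [501.7, -333.3, 45.4]
tcp_rot: [-0.416, -3.019, 0.066]
wrist_force: [-0.1, 4.0, 4.9]
opening: 0.086
finger_force: 58.9
```

Request:
servo_tool --pt "0 0 1" --pt "0 0 3" --pt "0 0 6" --pt "0 0 10" --pt "0 0 15" --pt "2 1 21" --pt "5 3 27" --pt "9 5 32" --pt "13 8 35" --pt "15 10 35" --pt "15 10 35" --roll '[0,0,0,0,0,-0.18,-0.36,-0.54,-0.72,-0.9,-1.08]'

```text
time: 11.82
eef_pos: [653.0, -230.4, 396.9]
tcp_rot: [-1.905, -2.368, -0.019]
wrist_force: [-0.2, -0.4, -1.4]
opening: 0.085
finger_force: 58.7
```

Request:
servo_tool --pt "3 -1 0" --pt "6 -2 0" --pt "10 -3 0" --pt "16 -5 0" --pt "22 -7 0" --roll '[-0.18,-0.36,-0.54,-0.54,-0.54]'

```text
time: 12.45
eef_pos: [807.3, -292.3, 379.7]
tcp_rot: [-2.496, -1.77, -0.083]
wrist_force: [-0.6, -4.4, -2.1]
opening: 0.08
finger_force: 58.9
```

```bash
cat > st.py <<'E'
from h import *
s=telemetry.state();M=cv2.Rodrigues(np.array(s['tcp_rot']))[0];p=s['eef_pos']
print(np.round(M,3).tolist(),np.round(p),'az pos',np.arctan2(p[1],p[0]),'az y',np.arctan2(M[1,1],M[0,1]),'q',np.round(s['joint_pos'],2),'t',s['time'],s['finger_force'])
E
python3 st.py
```

```text
[[0.331, 0.944, -0.002], [0.939, -0.329, 0.097], [0.091, -0.034, -0.995]] [ 807. -292.  380.] az pos -0.3473357563613012 az y -0.33540817125578753 q [ 0.3   0.94  0.14  0.39 -0.21  1.85 -0.01] t 12.45 58.91184210777283
```

Request:
servo_tool --pt "6 -2 6" --pt "12 -4 12" --roll '[0,0]'

```text
time: 12.7
eef_pos: [834.2, -312.2, 385.2]
tcp_rot: [-2.57, -1.793, -0.11]
wrist_force: [-1.7, -1.5, -3.3]
opening: 0.085
finger_force: 58.8
```

Request:
servo_tool --pt "6 -2 6" --pt "12 -4 12" --roll '[0,0]'

```text
time: 12.95
eef_pos: [864.1, -297.3, 403.6]
tcp_rot: [2.521, 1.801, 0.218]
wrist_force: [0.3, -0.6, -1.4]
opening: 0.083
finger_force: 59.6
```

```bash
python3 st.py
```

```text
[[0.318, 0.939, 0.135], [0.944, -0.327, 0.052], [0.093, 0.11, -0.99]] [ 864. -297.  404.] az pos -0.3313270649931122 az y -0.3350031112641727 q [ 0.29  1.04  0.26  0.14 -0.34  1.85 -0.03] t 12.95 59.59120452404022
```

Request:
servo_tool --pt "4 -1.4 6" --pt "8 -3 12" --roll '[0,0]'

```text
time: 13.2
eef_pos: [861.0, -296.5, 446.3]
tcp_rot: [2.483, 1.77, 0.259]
wrist_force: [0.3, -1.1, -0.6]
opening: 0.087
finger_force: 59.6
```

Request:
servo_tool --pt "4 -1.4 6" --pt "8 -3 12" --roll '[0,0]'

```text
time: 13.45
eef_pos: [854.6, -296.0, 489.8]
tcp_rot: [2.446, 1.732, 0.295]
wrist_force: [-0.6, -0.3, -1.2]
opening: 0.083
finger_force: 59.7
```

Request:
servo_tool --pt "4 -1.4 6" --pt "8 -3 12" --roll '[0,0]'

```text
time: 13.7
eef_pos: [849.5, -291.4, 528.2]
tcp_rot: [2.411, 1.708, 0.341]
wrist_force: [-0.5, 0.9, -0.6]
opening: 0.084
finger_force: 59.7
```

```bash
python3 st.py
```

```text
[[0.319, 0.905, 0.28], [0.944, -0.331, -0.004], [0.089, 0.266, -0.96]] [ 849. -291.  528.] az pos -0.3304336945673284 az y -0.3507600686702107 q [ 0.25  0.94  1.    0.14 -1.03  1.85  0.01] t 13.7 59.709089398384094
```

Request:
servo_tool --pt "4 -1.4 6" --pt "8 -3 12" --roll '[0,0]'

```text
time: 13.95
eef_pos: [840.1, -284.1, 566.5]
tcp_rot: [2.381, 1.689, 0.384]
wrist_force: [-0.2, 0.1, -0.8]
opening: 0.087
finger_force: 59.7
```

Request:
servo_tool --pt "4 -1.4 6" --pt "8 -3 12" --roll '[0,0]'

```text
time: 14.2
eef_pos: [828.9, -280.3, 601.9]
tcp_rot: [2.352, 1.664, 0.412]
wrist_force: [-0.2, -0.3, -0.4]
opening: 0.085
finger_force: 59.7
```

Request:
servo_tool --pt "4 -1.4 6" --pt "8 -3 12" --roll '[0,0]'

```text
time: 14.45
eef_pos: [817.1, -276.1, 634.7]
tcp_rot: [2.325, 1.641, 0.439]
wrist_force: [-0.3, -0.5, -1.1]
opening: 0.088
finger_force: 59.7
```

Request:
servo_tool --pt "4 -1.4 6" --pt "8 -3 12" --roll '[0,0]'

```text
time: 14.7
eef_pos: [805.0, -271.6, 665.0]
tcp_rot: [2.3, 1.62, 0.465]
wrist_force: [0.1, -0.1, -1.9]
opening: 0.083
finger_force: 59.7
```

```bash
python3 st.py
```

```text
[[0.316, 0.851, 0.42], [0.944, -0.326, -0.049], [0.095, 0.412, -0.906]] [ 805. -272.  665.] az pos -0.3254379713869742 az y -0.365868079205866 q [ 0.24  0.79  1.02  0.14 -1.03  1.85 -0.01] t 14.7 59.738425612449646
```

Request:
servo_tool --pt "5 -1.6 6" --pt "10 -3 12" --pt "15 -5 18" --roll '[0,0,0]'

```text
time: 15.08
eef_pos: [794.4, -264.2, 691.6]
tcp_rot: [2.278, 1.602, 0.488]
wrist_force: [0.3, -0.3, -1.4]
opening: 0.085
finger_force: 59.7
```

Request:
servo_tool --pt "5 -1.6 6" --pt "10 -3 12" --pt "15 -5 18" --roll '[0,0,0]'

```text
time: 15.45
eef_pos: [783.0, -257.1, 717.7]
tcp_rot: [2.255, 1.583, 0.51]
wrist_force: [0.3, 0.6, -1.3]
opening: 0.083
finger_force: 59.7
```

Request:
servo_tool --pt "5 -1.6 6" --pt "10 -3 12" --pt "15 -5 18" --roll '[0,0,0]'

```text
time: 15.82
eef_pos: [771.8, -250.6, 741.0]
tcp_rot: [2.234, 1.566, 0.53]
wrist_force: [0.1, -0.3, -0.7]
opening: 0.085
finger_force: 59.7
```

Request:
servo_tool --pt "5 -1.6 6" --pt "10 -3 12" --pt "15 -5 18" --roll '[0,0,0]'

```text
time: 16.2
eef_pos: [760.9, -244.6, 762.2]
tcp_rot: [2.215, 1.55, 0.547]
wrist_force: [0.7, -0.2, -1.5]
opening: 0.089
finger_force: 59.7
```

```bash
python3 st.py
```

```text
[[0.315, 0.796, 0.517], [0.944, -0.319, -0.085], [0.097, 0.515, -0.852]] [ 761. -245.  762.] az pos -0.31101262479838143 az y -0.3807551651697909 q [ 0.2   0.67  1.05  0.14 -1.03  1.85 -0.03] t 16.2 59.747586250305176
```

Request:
servo_tool --pt "1 -0.3 6.2" --pt "2 -0.6 12.4" --pt "3 -1 18.6" --roll '[0,0,0]'

```text
time: 16.58
eef_pos: [730.5, -232.0, 813.5]
tcp_rot: [2.166, 1.513, 0.595]
wrist_force: [1.0, -0.5, -1.3]
opening: 0.087
finger_force: 59.8
```

Request:
servo_tool --pt "1 -0.3 6.2" --pt "2 -0.6 12.4" --pt "3 -1 18.6" --roll '[0,0,0]'

```text
time: 16.95
eef_pos: [701.2, -220.0, 856.7]
tcp_rot: [2.124, 1.481, 0.636]
wrist_force: [0.5, -0.2, -2.1]
opening: 0.085
finger_force: 59.8
```

```bash
python3 st.py
```

```text
[[0.31, 0.726, 0.614], [0.945, -0.306, -0.115], [0.105, 0.615, -0.781]] [ 701. -220.  857.] az pos -0.30401794378004243 az y -0.3989213800531464 q [ 0.17  0.55  1.08  0.14 -1.03  1.85 -0.05] t 16.95 59.756121039390564
```

Request:
servo_tool --pt "1 -0.3 6.2" --pt "2 -0.6 12.4" --pt "3 -1 18.6" --roll '[0,0,0]'

```text
time: 17.32
eef_pos: [671.6, -208.3, 895.5]
tcp_rot: [2.083, 1.449, 0.674]
wrist_force: [-0.0, 0.0, -1.4]
opening: 0.087
finger_force: 59.8
```

Request:
servo_tool --pt "1 -0.3 6.2" --pt "2 -0.6 12.4" --pt "3 -1 18.6" --roll '[0,0,0]'

```text
time: 17.7
eef_pos: [642.3, -196.8, 930.1]
tcp_rot: [2.044, 1.42, 0.708]
wrist_force: [0.2, -0.4, -0.8]
opening: 0.085
finger_force: 59.8
```

```bash
cat > plan.py <<'E'
from h import *
yaw=0.22; O=np.array([631.2,212.4]); c,s_=np.cos(yaw),np.sin(yaw)
def rd(x,y,z): return np.array([O[0]+c*x-s_*y,O[1]+s_*x+c*y,z])
aim=rd(-26,-240,194); hz=np.array([np.cos(yaw+.9),np.sin(yaw+.9),1])/2**.5
Rg=cv2.Rodrigues(np.array([-.416,-3.019,.066]))[0]; pg=np.array([501.7,-333.3,45.4])
a=-.275; Rp=np.array([[np.cos(a),-np.sin(a),0],[np.sin(a),np.cos(a),0],[0,0,1]])
lab=Rg.T@(np.array([510,-336.3,6])+Rp@np.array([37,4.5,23])-pg)
s=telemetry.state();M=cv2.Rodrigues(np.array(s['tcp_rot']))[0]
if __name__=='__main__':
    print('lab in tool',lab,'head',rd(40,-157,300),'aim',aim,'hz',hz)
    y=M[:,1]; rz=np.arctan2(hz[1],hz[0])-np.arctan2(y[1],y[0]); C,S=np.cos(rz),np.sin(rz)
    M2=np.array([[C,-S,0],[S,C,0],[0,0,1]])@M
    print('roll',rz,'err deg',np.degrees(np.arccos(M2[:,1]@hz)),'tcp target',aim-M2@lab,'now',s['eef_pos'],'shift',aim-M2@lab-s['eef_pos'],'zt',M2[:,2],'xt',M2[:,0])
    print('now label',s['eef_pos']+M@lab)
E
python3 st.py; python3 plan.py
```

```text
[[0.304, 0.659, 0.688], [0.946, -0.293, -0.138], [0.111, 0.693, -0.712]] [ 642. -197.  930.] az pos -0.29736224676267714 az y -0.4188782448325875 q [ 0.14  0.44  1.12  0.14 -1.03  1.85 -0.06] t 17.7 59.764920473098755
lab in tool [-47.04380428   4.60888987  12.14259713] head [704.4979488   67.91328538 300.        ] aim [658.20177586 -27.48935804 194.        ] hz [0.30807401 0.63646713 0.70710678]
roll 1.5388782448325875 err deg 1.1291297480302034 tcp target [610.7892275  -23.05636134 204.6865734 ] now [ 642.33589804 -196.84283535  930.1142427 ] shift [ -31.54667054  173.78647401 -725.4276693 ] zt [ 0.15947231  0.68354576 -0.71227367] xt [-0.93590554  0.33423444  0.1112122 ]
now label [ 639.41821991 -244.37270339  919.4276693 ]
```

Request:
servo_tool --pt "-1 0.5 -5" --pt "-2 1 -10" --pt "-3 1.5 -15" --pt "-4 2 -20" --pt "-5 2.5 -25" --pt "-6 3 -30" --pt "-7 3.5 -35" --pt "-8 4 -40" --pt "-8 4 -45" --pt "-8 4 -50" --pt "-8 4 -50" --pt "-8 4 -50" --roll '[0,0,0,0,0.1,0.2,0.3,0.4,0.5,0.6,0.6,0.6]'

```text
time: 19.2
eef_pos: [562.3, -157.8, 426.4]
tcp_rot: [1.611, 2.056, 0.934]
wrist_force: [1.0, -0.7, -1.3]
opening: 0.085
finger_force: 59.7
```

```bash
python3 st.py; python3 plan.py
```

```text
[[-0.281, 0.711, 0.644], [0.953, 0.129, 0.274], [0.112, 0.691, -0.714]] [ 562. -158.  426.] az pos -0.27360659979172053 az y 0.17916334088460717 q [-0.89 -0.27  1.22  1.97 -0.41  0.73  0.86] t 19.2 59.734286069869995
lab in tool [-47.04380428   4.60888987  12.14259713] head [704.4979488   67.91328538 300.        ] aim [658.20177586 -27.48935804 194.        ] hz [0.30807401 0.63646713 0.70710678]
roll 0.9408366591153929 err deg 1.270129103257033 tcp target [610.80165161 -23.0413911  204.7353558 ] now [ 562.29981689 -157.80656455  426.36574513] shift [  48.50183472  134.76517345 -221.63038933] zt [ 0.15848127  0.68204709 -0.71392959] xt [-0.93582454  0.33431604  0.11164773]
now label [ 586.62962151 -198.72864655  415.63038933]
```

Request:
servo_tool --pt "0.5 1 -1.5" --pt "1 2 -3" --pt "1.5 3 -4.5" --pt "2 4 -6" --pt "2.5 5 -7.5" --pt "3 6 -9" --pt "3 7 -11" --pt "3 7.5 -12" --pt "3 7.5 -12" --pt "3 7.5 -12" --roll '[0.12,0.24,0.36,0.48,0.6,0.72,0.84,0.94,0.94,0.94]'

```text
time: 20.45
eef_pos: [456.5, -6.2, 388.2]
tcp_rot: [0.582, 2.799, 1.119]
wrist_force: [-0.9, 0.6, -0.4]
opening: 0.084
finger_force: 59.7
```

```bash
python3 st.py; python3 plan.py
python3 - <<'E'
from h import *
snap('side','side2');snap('top','top2')
E
```

```text
[[-0.926, 0.319, 0.204], [0.372, 0.663, 0.65], [0.073, 0.678, -0.732]] [456.  -6. 388.] az pos -0.013610631907162815 az y 1.1218237241050588 q [-1.21 -0.29  1.44  1.98 -0.5   1.19  1.58] t 20.45 59.72884654998779
lab in tool [-47.04380428   4.60888987  12.14259713] head [704.4979488   67.91328538 300.        ] aim [658.20177586 -27.48935804 194.        ] hz [0.30807401 0.63646713 0.70710678]
roll -0.0018237241050587105 err deg 2.3494150419970636 tcp target [610.729161   -20.87506388 203.18727399] now [456.48957658  -6.21349528 388.2376166 ] shift [ 154.23958442  -14.6615686  -185.05034261] zt [ 0.20469623  0.64994939 -0.73189155] xt [-0.9248865   0.37321726  0.0727588 ]
now label [503.97417513 -12.74120154 379.05034261]
```

View pics/side2.png

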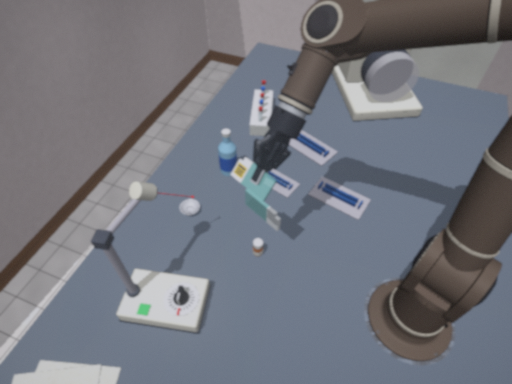

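Request:
servo_tool --pt "3 0 -3" --pt "6 0 -6" --pt "9 -0.5 -9" --pt "9 -0.5 -9" --roll '[0,0,0,0]'

```text
time: 21.05
eef_pos: [469.8, 23.6, 348.7]
tcp_rot: [0.601, 2.771, 1.064]
wrist_force: [0.1, -0.7, -1.0]
opening: 0.083
finger_force: 59.7
```

```bash
python3 st.py; python3 plan.py|tail -2
```

```text
[[-0.915, 0.322, 0.243], [0.402, 0.675, 0.619], [0.035, 0.664, -0.747]] [470.  24. 349.] az pos 0.050120257492229536 az y 1.1259101612418045 q [-1.27 -0.29  1.44  2.07 -0.5   1.02  1.57] t 21.05 59.728249311447144
roll -0.005910161241804435 err deg 3.430773289958105 tcp target [610.77013459 -18.94019575 201.67823438] now [469.82306802  23.56739053 348.71102877] shift [ 140.94706658  -42.50758628 -147.03279438] zt [ 0.2462612   0.61714519 -0.74732004] xt [-0.91274691  0.40699514  0.03532749]
now label [517.30440752  15.29870457 341.03279438]
```

```bash
cat > kin.py <<'E'
from h import *
import itertools
from scipy.spatial.transform import Rotation as Ro
from scipy.optimize import least_squares
def fk(q,L,sg,off=0):
    R_=Ro.identity();p=np.array([0,0,L[0]]);ax='zyzyzyz'
    for i in range(7):
        R_=R_*Ro.from_euler(ax[i],sg[i]*q[i])
        if i==1:p=p+R_.apply([L[4],0,L[1]])
        if i==3:p=p+R_.apply([L[5],0,L[2]])
        if i==6:p=p+R_.apply([0,0,L[3]])
        if i==5:p=p+R_.apply([L[6],0,0])
    return p,R_
D=[([1.14080373,.411903,-.01273797,1.5970331,.00559101,1.13434109,-.08220675],[221.03,-584.1,249.16],[-3.08874,-.564978,.0006]),
([.96554474,-.29249447,-.49829834,2.19682575,-.16517369,1.30791615,.84572665],[216.83,-101.8,306.5],[-1.80133,-2.44835,-.01044]),
([.89140358,.06137248,-.72299859,1.9346418,-.01455028,1.25052007,.47053257],[378.735,-102.67,305.7],[-1.80518,-2.44239,-.01236]),
([.93485425,.65891794,-.67293729,1.70816057,.5320615,1.04898047,1.34245059],[497.29,-333.3,105.24],[-.42,-3.015,.067]),
([.14,.44,1.12,.14,-1.03,1.85,-.06],[642.3,-196.8,930.1],[2.044,1.42,.708]),
([-.89,-.27,1.22,1.97,-.41,.73,.86],[562.3,-157.8,426.4],[1.611,2.056,.934])]
if __name__=='__main__':
    s=telemetry.state();D.append((s['joint_pos'],s['eef_pos'],s['tcp_rot']))
    best=None
    for sg in itertools.product(*[(1,-1) if i%2==0 else (1,) for i in range(7)]):
        f=lambda L:np.concatenate([(fk(q,L,sg)[0]-p)/100 for q,p,_ in D])
        r=least_squares(f,[300,400,400,200,0,0,0])
        R0=[fk(q,r.x,sg)[1].inv()*Ro.from_rotvec(v) for q,_,v in D]
        e=max((R0[0].inv()*x).magnitude() for x in R0)
        if best is None or r.cost<best[0]: best=(r.cost,sg,r.x,e,R0[0].as_rotvec(),np.abs(r.fun).max()*100)
    print(best)
E
python3 kin.py
```

```text
(np.float64(0.6223146797118295), (-1, 1, -1, 1, -1, 1, 1), array([ 2.70205497e+02,  5.43964838e+02,  4.52493082e+02,  3.20002042e+02,
       -3.81789222e-01,  1.00443385e+01, -3.84069971e+00]), 2.9696531511853097, array([-8.48726124e-06,  1.10319253e-05,  1.73520949e+00]), np.float64(45.29651246034521))
```

```bash
cat > kin2.py <<'E'
from kin import *
# general: each joint has a fixed translation before it (x,y,z) ; fit with regularisation
def fk2(q,T,sg,c):
    R_=Ro.identity();p=np.zeros(3);ax='zyzyzyz';T=np.reshape(T,(4,3))
    for i in range(7):
        if i==1:p=p+R_.apply(T[0])
        if i==3:p=p+R_.apply(T[1])
        if i==5:p=p+R_.apply(T[2])
        R_=R_*Ro.from_euler(ax[i],sg[i]*q[i])
    p=p+R_.apply(T[3]); return p,R_*Ro.from_euler('z',c)
if __name__=='__main__':
    s=telemetry.state();D.append((s['joint_pos'],s['eef_pos'],s['tcp_rot']))
    res=[]
    for sg in itertools.product((1,-1),repeat=7):
        def f(L):
            o=[]
            for q,p,v in D:
                a,b=fk2(q,L[:12],sg,L[12]);o+=list((a-p)/100)+list((b.inv()*Ro.from_rotvec(v)).as_rotvec()*3)
            return np.array(o+list(np.array(L[:12])[[0,1,3,4,6,7,9,10]]/1000))
        b=min((least_squares(f,[0,0,300,0,0,500,0,0,450,0,0,300,c],max_nfev=40) for c in(0,1.57,3.14,-1.57)),key=lambda r:r.cost)
        res.append((b.cost,sg,b.x,np.abs(b.fun).max()))
    res.sort(key=lambda r:r[0])
    for r in res[:3]:print(r[0],r[1],np.round(r[2],1),r[3])
    np.savez('kin.npz',sg=res[0][1],x=res[0][2])
E
time python3 kin2.py
```

```text
0.0019426348099254747 (-1, 1, -1, 1, -1, 1, -1) [ 1.500e+00 -2.880e+01  2.821e+02 -1.700e+00 -1.960e+01  5.357e+02
 -2.400e+00  1.800e+00  4.514e+02  3.000e-01 -6.000e-01  3.348e+02
  1.600e+00] 0.0288335320562482
33.59684221495269 (-1, 1, -1, 1, 1, 1, -1) [  70.1 -166.7  -71.6  -40.5  210.2  597.5   98.   -75.   489.   -20.
  -18.8  -67.3    1.6] 5.948913752456728
34.79275046581286 (-1, -1, -1, 1, -1, 1, -1) [ 139.3 -224.2 1024.5  124.3   29.1 -703.4  252.9  245.7  116.9 -128.9
 -104.7 -216.9    1.6] 3.124014303163155
real	1m35.238s
user	1m35.687s
sys	0m0.056s
```

```bash
cat > ik.py <<'E'
from kin2 import *
k=np.load('kin.npz');SG=k['sg'];X=k['x']
lo=np.array([-2.95,-.29,-1.47,.14,-1.03,.13,-2.86]);hi=np.array([2.95,1.99,1.44,2.54,4.17,1.85,2.86])
def F(q): return fk2(q,X[:12],SG,X[12])
def ik(p,Rt,q0):
    def f(q):
        a,b=F(q);return np.r_[(a-p)/100,(b.inv()*Rt).as_rotvec()*2]
    return least_squares(f,np.clip(q0,lo+.01,hi-.01),bounds=(lo,hi),max_nfev=60)
E
cat > s.py <<'E'
from ik import *
import plan
M=plan.M;rng=np.random.default_rng(0)
y=plan.hz;z=np.array([y[0],y[1],-y[2]]);  x=np.cross(y,z)
for flip in (1,-1):
  Rt=Ro.from_matrix(np.c_[flip*x,flip*y,z]); lab=plan.lab*np.array([flip,flip,1])
  p=plan.aim-Rt.apply(lab);out=[]
  for _ in range(60):
    r=ik(p,Rt,rng.uniform(lo,hi))
    if r.cost<1e-4:out.append(r.x)
  print(flip,len(out),p);out=sorted(out,key=lambda v:v[2])
  for o in out[::max(1,len(out)//14)]:print(np.round(o,2),'elbow',np.round(Ro.from_euler('zy',[-o[0],o[1]]).apply([0,0,536]),0))
E
time python3 s.py
```

```text
1 20 [610.69692901 -17.6549691  199.32713549]
[ 1.23  1.05 -1.47  1.85  0.48  0.75  0.9 ] elbow [464.   0. 269.]
[ 1.23  1.05 -1.47  1.85  0.48  0.74  0.9 ] elbow [464.   0. 269.]
[ 1.23  1.04 -1.47  1.85  0.47  0.75  0.91] elbow [463.   0. 270.]
[ 1.23  1.04 -1.47  1.85  0.47  0.74  0.91] elbow [463.   0. 270.]
[ 1.23  1.03 -1.46  1.86  0.46  0.73  0.91] elbow [460.  -0. 275.]
[ 1.22  1.03 -1.46  1.85  0.45  0.74  0.92] elbow [460.   0. 274.]
[ 1.22  1.03 -1.45  1.85  0.45  0.74  0.93] elbow [460.   0. 276.]
[ 1.22  1.03 -1.45  1.85  0.44  0.73  0.93] elbow [458.   0. 278.]
[ 1.22  1.02 -1.45  1.85  0.44  0.73  0.93] elbow [458.   0. 278.]
[ 1.22  1.01 -1.43  1.85  0.41  0.73  0.95] elbow [454.   0. 284.]
[ 1.22  1.01 -1.43  1.85  0.4   0.72  0.96] elbow [453.   0. 286.]
[ 1.21  0.97 -1.39  1.85  0.34  0.71  1.02] elbow [443.   0. 302.]
[ 1.17  0.85 -1.25  1.86  0.08  0.67  1.24] elbow [404.  -0. 352.]
[ 1.12  0.78 -1.14  1.86 -0.11  0.66  1.4 ] elbow [375.   0. 383.]
[ 0.82  0.55 -0.65  1.88 -0.67  0.77  1.88] elbow [282.   0. 456.]
[ 0.8   0.55 -0.61  1.88 -0.7   0.78  1.9 ] elbow
[... 611 characters left out ...]
7  -1.01  1.86 -0.29  0.68 -1.58] elbow [347.   0. 409.]
[ 0.98  0.64 -0.89  1.87 -0.44  0.7  -1.45] elbow [322.  -0. 429.]
[ 0.8   0.55 -0.61  1.88 -0.7   0.78 -1.24] elbow [280.   0. 457.]
[ 0.71  0.52 -0.49  1.88 -0.78  0.81 -1.17] elbow [266.   0. 465.]
[ 0.67  0.51 -0.43  1.89 -0.82  0.83 -1.15] elbow [261.   0. 468.]
[ 0.62  0.5  -0.37  1.89 -0.85  0.85 -1.12] elbow [256.   0. 471.]
[ 0.35  0.47 -0.01  1.91 -1.02  0.97 -0.99] elbow [243.   0. 478.]
[ 0.34  0.47 -0.01  1.91 -1.02  0.97 -0.99] elbow [243.   0. 478.]
[ 0.32  0.47  0.02  1.91 -1.03  0.97 -0.98] elbow [242.   0. 478.]
[ 0.32  0.47  0.02  1.91 -1.03  0.98 -0.98] elbow [242.   0. 478.]
real	0m8.084s
user	0m8.481s
sys	0m0.076s
```

```bash
cat > sim.py <<'E'
from ik import *
def jac(q):
    R_=Ro.identity();T=X[:12].reshape(4,3);ax=np.eye(3);p=np.zeros(3);A=[];P=[]
    for i in range(7):
        if i in(1,3,5):p=p+R_.apply(T[i//2])
        a=ax[2] if i%2==0 else ax[1]
        A.append(R_.apply(a)*SG[i]);P.append(p)
        R_=R_*Ro.from_rotvec(a*SG[i]*q[i])
    p=p+R_.apply(T[3]);A=np.array(A);P=np.array(P)
    return p,R_*Ro.from_euler('z',X[12]),np.vstack([np.cross(A,p-P).T/1000,A.T])
def solve(q,p,Rt,it=40,lam=.03,w=1.):
    for _ in range(it):
        a,b,J=jac(q);e=np.r_[(p-a)/1000,w*(Rt*b.inv()).as_rotvec()]
        if np.linalg.norm(e)<1e-4:break
        J=J.copy();J[3:]*=w
        dq=J.T@np.linalg.solve(J@J.T+lam**2*np.eye(6),e)
        m=np.abs(dq).max(); dq*=min(1,.2/m)
        q=np.clip(q+dq,lo,hi)
    return q
def call(q,tr,ro,**k):
    p0,R0,_=jac(q);pc,Rc=p0,R0
    for t,r in zip(tr,ro):
        pt_=p0+np.array(t)*10;Rt=Ro.from_rotvec([0,0,r])*R0
        d=pt_-pc;n=np.linalg.norm(d);d=d*min(1,62.5/max(n,1e-9))
        v=(Rt*Rc.inv()).as_rotvec();m=np.linalg.norm(v);v=v*min(1,.187/max(m,1e-9))
        q=solve(q,pc+d,Ro.from_rotvec(v)*Rc,**k);pc,Rc,_=jac(q)
    return q
if __name__=='__main__':
    def rep(n,q,t):print(n,np.round(q,2),'real',t)
    for k in (dict(),dict(w=.3),dict(lam=.1)):
        print(k)
        q=call(np.array([.96554474,-.2899,-.49829834,2.19682575,-.16517369,1.30791615,.84572665]),[[6,0,0],[12,0,0],[16,0,0],[16,0,0]],[0]*4,**k);rep('7.95',q,[.89,.06,-.72,1.93,-.01,1.25,.47])
        q=call(q,[[3,-6,-4],[6,-11,-8],[8,-16,-10],[11,-20,-12],[12.2,-23.1,-14],[12.2,-23.1,-18],[12.2,-23.1,-20],[12.2,-23.1,-20]],[.17,.34,.5,.67,.83,1,1,1],**k);rep('8.95',q,[.93,.66,-.67,1.71,.53,1.05,1.34])
        q=call(q,[[.3,0,-6.1]]*3,[0]*3,**k)
        q=call(q,[[0,0,1],[0,0,3],[0,0,6],[0,0,10],[0,0,15],[2,1,21],[5,3,27],[9,5,32],[13,8,35],[15,10,35],[15,10,35]],[0,0,0,0,0,-.18,-.36,-.54,-.72,-.9,-1.08],**k)
        q=call(q,[[3,-1,0],[6,-2,0],[10,-3,0],[16,-5,0],[22,-7,0]],[-.18,-.36,-.54,-.54,-.54],**k);rep('12.45',q,[.3,.94,.14,.39,-.21,1.85,-.01])
        q=np.array([.3,.94,.14,.39,-.21,1.85,-.01])
        for _ in range(2):q=call(q,[[6,-2,6],[12,-4,12]],[0,0],**k)
        rep('12.95',q,[.29,1.04,.26,.14,-.34,1.85,-.03])
        for _ in range(3):q=call(q,[[4,-1.4,6],[8,-3,12]],[0,0],**k)
        rep('13.7',q,[.25,.94,1,.14,-1.03,1.85,.01])
        q=np.array([.14,.44,1.12,.14,-1.03,1.85,-.06])
        q=call(q,[[-1,.5,-5],[-2,1,-10],[-3,1.5,-15],[-4,2,-20],[-5,2.5,-25],[-6,3,-30],[-7,3.5,-35],[-8,4,-40],[-8,4,-45],[-8,4,-50],[-8,4,-50],[-8,4,-50]],[0,0,0,0,.1,.2,.3,.4,.5,.6,.6,.6],**k);rep('19.2',q,[-.89,-.27,1.22,1.97,-.41,.73,.86])
        q=call(q,[[.5,1,-1.5],[1,2,-3],[1.5,3,-4.5],[2,4,-6],[2.5,5,-7.5],[3,6,-9],[3,7,-11],[3,7.5,-12],[3,7.5,-12],[3,7.5,-12]],[.12,.24,.36,.48,.6,.72,.84,.94,.94,.94],**k);rep('20.45',q,[-1.21,-.29,1.44,1.98,-.5,1.19,1.58])
E
time python3 sim.py
```

```text
{}
7.95 [ 0.89  0.06 -0.72  1.94 -0.02  1.25  0.47] real [0.89, 0.06, -0.72, 1.93, -0.01, 1.25, 0.47]
8.95 [ 0.93  0.66 -0.67  1.71  0.53  1.05  1.35] real [0.93, 0.66, -0.67, 1.71, 0.53, 1.05, 1.34]
12.45 [ 0.34  1.27  0.21  0.14 -0.33  1.85 -0.11] real [0.3, 0.94, 0.14, 0.39, -0.21, 1.85, -0.01]
12.95 [ 0.57  1.45  0.79  0.14 -0.99  1.85 -0.3 ] real [0.29, 1.04, 0.26, 0.14, -0.34, 1.85, -0.03]
13.7 [ 0.89  1.67  0.72  0.14 -1.03  1.85 -0.83] real [0.25, 0.94, 1, 0.14, -1.03, 1.85, 0.01]
19.2 [-0.88 -0.29  1.19  1.97 -0.38  0.72  0.83] real [-0.89, -0.27, 1.22, 1.97, -0.41, 0.73, 0.86]
20.45 [-1.66 -0.29  1.44  2.03 -0.49  0.92  1.38] real [-1.21, -0.29, 1.44, 1.98, -0.5, 1.19, 1.58]
{'w': 0.3}
7.95 [ 0.89  0.06 -0.72  1.94 -0.02  1.25  0.48] real [0.89, 0.06, -0.72, 1.93, -0.01, 1.25, 0.47]
8.95 [ 0.93  0.66 -0.67  1.71  0.53  1.05  1.35] real [0.93, 0.66, -0.67, 1.71, 0.53, 1.05, 1.34]
12.45 [ 0.33  1.22  0.2   0.14 -0.31  1.85 -0.09] real [0.3, 0.94, 0.14, 0.39, -0.21, 1.85, -0.01]
12.95 [ 0.54  1.38  0.82  0.14 -1.01  1.85 -0.27] real [0.29, 1.04, 0.26, 0.14, -0.34, 1.85, -0.03]
[... 340 characters left out ...]
0.02  1.25  0.48] real [0.89, 0.06, -0.72, 1.93, -0.01, 1.25, 0.47]
8.95 [ 0.93  0.65 -0.67  1.71  0.53  1.04  1.35] real [0.93, 0.66, -0.67, 1.71, 0.53, 1.05, 1.34]
12.45 [ 0.31  1.1   0.05  0.14 -0.14  1.85 -0.04] real [0.3, 0.94, 0.14, 0.39, -0.21, 1.85, -0.01]
12.95 [ 0.35  1.13  0.63  0.14 -0.74  1.85 -0.08] real [0.29, 1.04, 0.26, 0.14, -0.34, 1.85, -0.03]
13.7 [ 0.45  1.13  0.82  0.14 -1.    1.85 -0.21] real [0.25, 0.94, 1, 0.14, -1.03, 1.85, 0.01]
19.2 [-0.88 -0.29  1.19  1.97 -0.38  0.72  0.83] real [-0.89, -0.27, 1.22, 1.97, -0.41, 0.73, 0.86]
20.45 [-1.59 -0.29  1.44  2.02 -0.49  0.98  1.42] real [-1.21, -0.29, 1.44, 1.98, -0.5, 1.19, 1.58]
real	0m1.774s
user	0m2.197s
sys	0m0.068s
```

```bash
cat > srch.py <<'E'
from sim import *
import plan,sys,time
def links(q):
    R_=Ro.identity();T=X[:12].reshape(4,3);p=np.zeros(3);o=[]
    for i in range(7):
        if i in(1,3,5):p=p+R_.apply(T[i//2]);o.append(p)
        R_=R_*Ro.from_euler('zyzyzyz'[i],SG[i]*q[i])
    o.append(p+R_.apply(T[3]));return o
mast=plan.rd(95,0,315);head=plan.rd(40,-157,300)
OB=np.array([head,head+plan.hz*54]+[mast*[1,1,t] for t in np.linspace(0.3,1,5)]+[head+(mast-head)*t for t in(.25,.5,.75)])
def clear(q):
    o=links(q);m=1e9
    for a,b,r in((o[1],o[2],80),(o[2],o[3],70)):
        for t in np.linspace(0,1,6):
            c=a+(b-a)*t; m=min(m,np.linalg.norm(OB-c,axis=1).min()-r)
            if t<.95:m=min(m,c[2]-60)
    return m
def run(q,wps,dp=45,dr=.13):
    path=[];marg=9;cl=1e9
    for p,az in wps:
        p0,R0,_=jac(q);y=R0.apply([0,1,0]);r=az-np.arctan2(y[1],y[0]);d=(p-p0)
        n=int(np.ceil(max(np.linalg.norm(d)/dp,abs(r)/dr,1)))
        for i in range(1,n+1):
            q2=solve(q,p0+d*i/n,Ro.from_rotvec([0,0,r*i/n])*R0)
            if np.abs(q2-q).max()>.25:return None
            q=q2
            a,b,_=jac(q)
            if np.linalg.norm(a-p0-d*i/n)>6 or ((Ro.from_rotvec([0,0,r*i/n])*R0).inv()*b).magnitude()>.03:return None
            cl=min(cl,clear(q))
            if cl<10:return None
        marg=min(marg,np.min(np.r_[q-lo,hi-q]));path.append((q,n))
    return q,path,cl,marg
if __name__=='__main__':
    q0=plan.s['joint_pos'];rng=np.random.default_rng(int(sys.argv[1]));t0=time.time()
    az=np.arctan2(plan.hz[1],plan.hz[0]);z=np.r_[plan.hz[:2],-plan.hz[2]];x=np.cross(plan.hz,z)
    tgt=plan.aim-np.c_[x,plan.hz,z]@plan.lab;pre=tgt+[-40,-70,110]
    best=None;far=0
    while time.time()-t0<100:
        w=[(np.array([rng.uniform(300,850),rng.uniform(-550,50),rng.uniform(330,900)]),rng.uniform(-2.,1.8)) for _ in range(rng.integers(1,4))]
        q=q0;R1=run(q0,w)
        if R1 is None:continue
        far+=1
        R2=run(R1[0],[(pre,az),(tgt,az)])
        if R2 is None:continue
        n=sum(k for _,k in R1[1]+R2[1]);sc=n-100*min(R2[3],.25)
        if best is None or sc<best[0]:
            best=(sc,w,n);print(sc,n,[(np.round(p),round(a,2)) for p,a in w],'cl',R1[2],R2[2],'q',[np.round(v,2) for v,_ in R1[1]+R2[1]],flush=True)
    print('feasible first',far)
E
(python3 srch.py 1 > o1; )& (python3 srch.py 2 > o2) & (python3 srch.py 3 >o3)& wait; tail -n 6 o1 o2 o3
```

```text
==> o1 <==
30.0 30 [(array([ 717., -334.,  696.]), -0.55)] cl 169.49465189956834 92.8171231712474 q [array([-0.34,  0.39,  1.17,  1.03, -0.51,  1.21,  0.13]), array([-0.06,  0.39,  0.68,  1.8 , -0.97,  1.39,  2.11]), array([ 0.09,  0.48,  0.3 ,  1.88, -1.03,  1.09,  2.14])]
27.0 27 [(array([ 473., -425.,  608.]), -0.16)] cl 187.94912685723665 92.81971428404435 q [array([-0.41, -0.01,  1.36,  1.49, -0.56,  1.19,  0.89]), array([-0.19,  0.44,  0.88,  1.81, -1.03,  1.47,  2.17]), array([ 0.09,  0.48,  0.3 ,  1.88, -1.03,  1.09,  2.14])]
23.0 23 [(array([ 505., -143.,  576.]), -0.05)] cl 179.5985055134498 92.81835070551773 q [array([ 0.03, -0.28,  0.21,  1.78, -0.15,  0.94,  0.27]), array([-0.08,  0.4 ,  0.71,  1.8 , -0.98,  1.4 ,  2.12]), array([ 0.09,  0.48,  0.3 ,  1.88, -1.03,  1.09,  2.14])]
20.0 20 [(array([ 325., -119.,  576.]), 1.13)] cl 205.71797836689325 92.81638123592785 q [array([-0.37, -0.29,  0.9 ,  1.68, -0.5 ,  1.74,  1.6 ]), array([-0.19,  0.45,  0.89,  1.81, -1.03,  1.47,  2.17]), array([ 0.08,  0.48,  0.31,  1.88, -1.03,  1.09,  2.14])]
13.0 13 [(array([357.,  12., 367.]), 1.24)] cl 212.148263894872 92.81443446489558 q [array([-0.63, -0.29,  0.92,  2.16, -0.53,  1.22,  1.73]), array([-0.2 ,  0.45,  0.89,  1.81, -1.03,  1.47,  2.17]), array([ 0.08,  0.48,  0.31,  1.88, -1.03,  1.09,  2.14])]
feasible first 479

==> o2 <==
this script no longer has the robot

==> o3 <==
this script no longer has the robotException ignored in: <_io.TextIOWrapper mode='rw' encoding='UTF-8'>
Traceback (most recent call last):
BrokenPipeError: [Errno 32] Broken pipe
Exception ignored in: <_io.TextIOWrapper mode='rw' encoding='UTF-8'>
Traceback (most recent call last):
BrokenPipeError: [Errno 32] Broken pipe
```

Request:
servo_tool --pt "0.4 -1.8 2.5" --pt "0.8 -3.7 5" --pt "1.2 -5.6 7.5" --pt "1.6 -7.4 10" --pt "2 -9.3 12.6" --pt "2.3 -11 15" --pt "2.7 -13 17.6" --pt "3.1 -15 20" --pt "3.5 -16.7 22.7" --pt "3.5 -16.7 22.7" --roll '[-0.13,-0.26,-0.39,-0.52,-0.65,-0.78,-0.91,-1.04,-1.18,-1.18]'

```text
time: 22.3
eef_pos: [505.2, -144.0, 578.2]
tcp_rot: [1.837, 1.771, 0.711]
wrist_force: [0.3, -0.3, -1.5]
opening: 0.088
finger_force: 59.7
```

```bash
python3 st.py; sed -i 's/-100\*min(R2\[3\],.25)/-300*min(R2[3],.2)/; s/<100:/<70:/' srch.py; python3 srch.py 1|tail -4
```

```text
[[0.023, 0.745, 0.667], [0.999, -0.04, 0.01], [0.034, 0.666, -0.745]] [ 505. -144.  578.] az pos -0.2777292836224176 az y -0.05374325610310245 q [ 0.11 -0.28  0.15  1.78 -0.18  0.94  0.29] t 22.3 59.68798220157623
-34.0 26 [(array([ 696., -413.,  598.]), -0.68)] cl 341.30993644248827 92.03517486550439 q [array([ 0.23,  0.26,  0.27,  1.23,  0.04,  0.94, -0.22]), array([ 0.59,  0.35, -0.17,  1.76, -0.73,  1.19,  1.9 ]), array([ 0.49,  0.48, -0.24,  1.85, -0.81,  0.92,  1.97])]
-37.0 23 [(array([ 624., -295.,  623.]), -0.48), (array([747., -64., 416.]), 0.37)] cl 110.71692765890575 92.03524105118422 q [array([ 0.22,  0.02,  0.15,  1.43,  0.04,  0.96, -0.11]), array([ 0.25,  0.26, -0.06,  1.62, -0.6 ,  0.73,  0.92]), array([ 0.6 ,  0.35, -0.18,  1.76, -0.73,  1.19,  1.9 ]), array([ 0.5 ,  0.49, -0.25,  1.85, -0.81,  0.92,  1.97])]
-39.0 21 [(array([840., -52., 511.]), 0.02)] cl 187.07949416878284 92.03590267496239 q [array([-0.01,  0.32,  0.07,  1.32, -0.16,  0.78,  0.15]), array([ 0.68,  0.36, -0.28,  1.76, -0.7 ,  1.17,  1.87]), array([ 0.57,  0.5 , -0.34,  1.85, -0.76,  0.89,  1.93])]
feasible first 866
```

Request:
servo_tool --pt "2.7 -3.8 0.3" --pt "5.4 -7.7 0.6" --pt "8.1 -11.5 0.9" --pt "10.9 -15.4 1.2" --pt "13.6 -19.2 1.5" --pt "16.4 -23 1.8" --pt "19.1 -26.9 2" --pt "19.1 -26.9 2" --roll '[-0.09,-0.18,-0.27,-0.36,-0.45,-0.54,-0.63,-0.63]'

```text
time: 23.3
eef_pos: [697.8, -413.3, 590.0]
tcp_rot: [2.224, 1.084, 0.446]
wrist_force: [0.0, 1.1, -2.1]
opening: 0.086
finger_force: 59.7
```

Request:
servo_tool --pt "-0.9 2.3 -2" --pt "-1.8 4.6 -4.1" --pt "-2.7 7 -6.2" --pt "-3.6 9.3 -8.3" --pt "-4.5 11.6 -10.3" --pt "-5.4 13.9 -12.4" --pt "-6.3 16.3 -14.5" --pt "-7.1 18.6 -16.5" --pt "-8 20.9 -18.6" --pt "-8.9 23.2 -20.6" --pt "-9.8 25.5 -22.7" --pt "-9.8 25.5 -22.7" --roll '[0.13,0.26,0.39,0.52,0.64,0.77,0.9,1.03,1.16,1.29,1.42,1.42]'

```text
time: 24.8
eef_pos: [597.1, -156.1, 367.0]
tcp_rot: [1.082, 2.504, 0.974]
wrist_force: [-0.7, -0.2, -0.1]
opening: 0.085
finger_force: 59.7
```

Request:
servo_tool --pt "-0.9 2.3 -2" --pt "-1.8 4.6 -4.1" --pt "-2.7 7 -6.2" --pt "-2.7 7 -6.2" --roll '[0.13,0.26,0.38,0.38]'

```text
time: 25.3
eef_pos: [571.0, -86.5, 306.4]
tcp_rot: [0.615, 2.765, 1.063]
wrist_force: [0.4, 0.1, -1.0]
opening: 0.08
finger_force: 59.7
```

```bash
python3 st.py; python3 plan.py
python3 - <<'E'
from h import *
snap('side','side3');snap('top','top3')
E
```

```text
[[-0.911, 0.329, 0.248], [0.411, 0.672, 0.617], [0.036, 0.664, -0.747]] [571. -87. 306.] az pos -0.15039169636226427 az y 1.1146960366644605 q [ 0.59  0.35 -0.17  1.76 -0.73  1.19  1.89] t 25.3 59.672008752822876
lab in tool [-47.04380428   4.60888987  12.14259713] head [704.4979488   67.91328538 300.        ] aim [658.20177586 -27.48935804 194.        ] hz [0.30807401 0.63646713 0.70710678]
roll 0.005303963335539619 err deg 3.4170450922698596 tcp target [610.76868413 -18.98838409 201.72264874] now [571.01835709 -86.52977223 306.41954745] shift [  39.75032704   67.54138813 -104.69689871] zt [ 0.24508942  0.61786293 -0.74711216] xt [-0.91308698  0.40614205  0.03634281]
now label [618.40569298 -95.2822088  298.69689871]
```

View pics/side3.png

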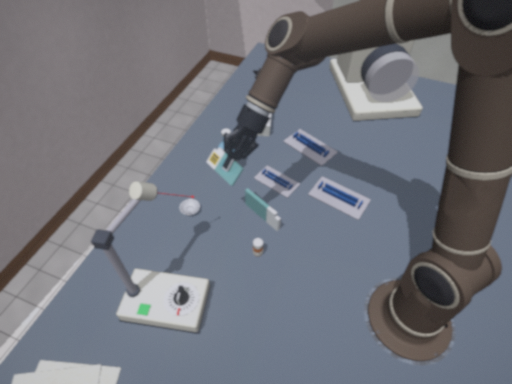

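Run:
```python
from h import *
import plan
L=plan.s['eef_pos']+plan.M@plan.lab
print('pred label',L)
for n in('side3','top3'):
    d=load(n);c=d['color'].astype(int);u0,v0=proj(d,L)
    y=(c[...,0]>100)&(c[...,0]-c[...,2]>45)&(c[...,1]-c[...,2]>15);y[:, :]&=np.hypot(*np.meshgrid(np.arange(512)-u0,np.arange(384)-v0))<25
    vv,uu=np.where(y);print(n,'pred px',u0,v0,'yellow',len(uu),uu.mean() if len(uu) else 0,vv.mean() if len(uu) else 0)
    if len(uu):
        P=cloud(d);print('depth pt',np.median(P[y],0), 'normal fit:')
        q=P[y];q=q[d['z_map'][y]>0];m=np.median(q,0);q=q[np.linalg.norm(q-m,axis=1)<30];_,_,V=np.linalg.svd(q-q.mean(0));print(V[2])
A=plan.aim
px={}
for n in('side0','top0'):
    d=load(n);c=d['color'].astype(int);u0,v0=proj(d,A);lu,lv=proj(d,plan.rd(40,-157,300))
    r=(c[...,0]-np.maximum(c[...,1],c[...,2])>35);vv,uu=np.where(r);k=np.hypot(uu-u0,vv-v0)<25
    print(n,'aim px',u0,v0,'lens',lu,lv);print(sorted(zip(uu[k],vv[k]))[-6:],sorted(zip(uu[k],vv[k]))[:2])
```

```text
pred label [619.08691043 -97.69754333 300.41245137]
side3 pred px 214.4714148870266 157.7237086540306 yellow 56 213.91071428571428 158.25
depth pt [621.52020456 -98.32714261 297.56680851] normal fit:
[-0.36740072 -0.65966995 -0.65563119]
top3 pred px 245.24233324608127 161.9659558988219 yellow 32 245.96875 161.46875
depth pt [ 619.62946943 -100.20955795  300.78631257] normal fit:
[0.33535117 0.72269262 0.60436328]
side0 aim px 194.05186548367982 197.08236009417672 lens 153.70517972889309 192.3752353694387
[(np.int64(191), np.int64(196)), (np.int64(191), np.int64(197)), (np.int64(192), np.int64(196)), (np.int64(192), np.int64(197)), (np.int64(193), np.int64(196)), (np.int64(193), np.int64(197))] [(np.int64(191), np.int64(196)), (np.int64(191), np.int64(197))]
top0 aim px 224.39691164421154 160.30387489055138 lens 191.47936689616427 137.68620241387808
[(np.int64(223), np.int64(159)), (np.int64(223), np.int64(160)), (np.int64(224), np.int64(159)), (np.int64(224), np.int64(160)), (np.int64(225), np.int64(159)), (np.int64(225), np.int64(160))] [(np.int64(204), np.int64(146)), (np.int64(206), np.int64(147))]
```

Request:
servo_tool --pt "0.8 1.4 -2.1" --pt "1.6 2.7 -4.2" --pt "2.4 4.1 -6.3" --pt "3.2 5.4 -8.4" --pt "3.7 6.3 -9.8" --pt "4 6.7 -10.4" --pt "4 6.7 -10.4" --pt "4 6.7 -10.4" --roll '[0,0,0,0,0,0,0,0]'

```text
time: 26.4
eef_pos: [611.3, -21.3, 203.6]
tcp_rot: [0.614, 2.763, 1.061]
wrist_force: [0.3, 0.2, -1.6]
opening: 0.085
finger_force: 59.7
```

```bash
python3 st.py; python3 plan.py|tail -2
python3 - <<'E'
from h import *
import plan
print(np.linalg.norm(plan.s['eef_pos']+plan.M@plan.lab-plan.aim),np.abs(plan.s['qvel']).max())
a=snap('side','side4');b=snap('top','top4')
i=[cv2.resize(x['color'][r:r+80,q:q+100,::-1],(400,320),interpolation=cv2.INTER_CUBIC) for x,r,q in((a,150,130),(b,110,170))]
cv2.imwrite('pics/c5.png',np.hstack(i))
for n in('side4','top4'):
    d=load(n);c=d['color'].astype(int);u0,v0=proj(d,plan.aim)
    y=(c[...,0]>100)&(c[...,0]-c[...,2]>45)&(c[...,1]-c[...,2]>15)&(np.hypot(*np.meshgrid(np.arange(512)-u0,np.arange(384)-v0))<20)
    vv,uu=np.where(y);P=cloud(d);print(n,u0,v0,uu.mean(),vv.mean(),np.median(P[y],0),plan.aim)
E
```

```text
[[-0.911, 0.328, 0.25], [0.412, 0.672, 0.615], [0.034, 0.663, -0.747]] [611. -21. 204.] az pos -0.03489067737948043 az y 1.1162858086515821 q [ 0.49  0.48 -0.23  1.84 -0.8   0.93  1.95] t 26.4 59.67611610889435
roll 0.0037141913484179945 err deg 3.4352692617783283 tcp target [610.77155354 -18.86813433 201.60608739] now [611.29367706 -21.33710948 203.59761147] shift [-0.52212351  2.46897515 -1.99152408] zt [ 0.24815733  0.61623391 -0.74744479] xt [-0.91222511  0.40829632  0.03375592]
now label [658.69155142 -30.13443824 195.99152408]
3.3470132278751614 0.002678757315329849
side4 194.05186548367982 197.08236009417672 193.7 195.04 [661.73180788 -32.75333382 196.1399718 ] [658.20177586 -27.48935804 194.        ]
top4 224.39691164421154 160.30387489055138 226.32142857142858 159.32142857142858 [660.56882401 -33.25944222 198.99292197] [658.20177586 -27.48935804 194.        ]
```

View pics/c5.png

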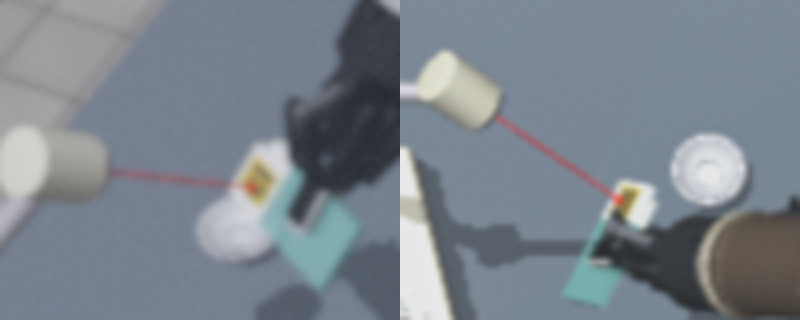

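Request:
servo_tool --pt "-0.1 0.25 -0.15" --pt "-0.2 0.5 -0.3" --pt "-0.2 0.5 -0.3" --pt "-0.2 0.5 -0.3" --pt "-0.2 0.5 -0.3" --pt "-0.2 0.5 -0.3" --roll '[0,0,0,0,0,0]'

```text
time: 27.25
eef_pos: [609.0, -15.6, 199.9]
tcp_rot: [0.613, 2.764, 1.062]
wrist_force: [0.4, 0.8, -0.3]
opening: 0.086
finger_force: 59.7
```

```bash
python3 plan.py|tail -1
python3 - <<'E'
from h import *
import plan
print(plan.aim,np.degrees(np.arccos(plan.M[:,1]@plan.hz)),np.abs(plan.s['qvel']).max(),plan.s['finger_force'])
print(workorder.job_done())
E
```

```text
now label [656.38267662 -24.30460393 192.23478312]
[658.20177586 -27.48935804 194.        ] 3.4308632165868325 0.0011887045619520691 59.67596769332886
the job is handed in; nothing more can be done
None
```

Job handed in at 27.3 s; the result was not reported back. By my measurements the focus knob is at about 1.49 rad (target 1.5), and the plate is held still with the label middle about 4 mm from the beam's dot and about 3.4° off square to the lens.

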